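# Hold the food-waste caddy open and let its lid down gently

### The arm

A 6-joint arm with a two-finger parallel gripper is mounted at the origin on a cart in front of the work surface, level with it; the furniture and walls round the work are solid. World frame = base frame: x ahead of the robot, y to its left, z up, the work surface at z = 0. Lengths are in m, angles in rad, forces in N, time in s.
With the tool pointing down it reaches from about 0.35 to 0.975 m from the base axis. Payload 4.9 kg.
Tool frame: the origin (TCP) lies at the very end of the fingers, on their centre line; the grasp point (between the pads) lies 19 mm behind it (manip.grasp_offset is the distance from the TCP to the grasp point, in m); z points along the fingers, y is the line along which they close (so a half turn about z gives the same grasp; the last joint's range is limited). The gripper opens to 85 mm and grips with 20 to 120 N. Pads are 22 mm wide; open, the fingers measure 114 mm over their backs; the gripper's body (76 mm by 85 mm) begins 54 mm behind the grasp point. The pads swing forward as they close: fully open they stand 13 mm farther back than shut.
Start: joints at [-1.329, 0.053, 1.613, -0, 1.476, -0.119], TCP at [0.221, -0.585, 0.231] pointing down, gripper open.
Joint ranges: [-3.01, 3.01], [-1.01, 2.22], [0.06, 2.58], [-1.02, 4.17], [0.09, 2.62], [-3.14, 3.14]. Speed limits (rad/s): [2.57, 2.57, 3.14, 3.14, 3.14, 3.14].

### API

Orientations are given as a unit quaternion [w, x, y, z].
In Python, from plant import manip, eyes, job_done, models gives the robot as it stands.
- The arm moves only by the tool servo_tool, never from a script. Its argument "motion" is one flat list of numbers, 5 for each row, row after row: the opening, from -1 (shut) to 1 (fully open), then the shift along the tool's x, y, z normalised to -1 to 1, where 1 is 120 mm, then the turn about the tool's z normalised to -1 to 1, where 1 is 45 degrees. A call has 1 to 5 rows; each row is the pose to reach, as a shift and turn from the pose commanded when the call began, along the tool's axes at that moment; what a row does not reach only later rows make up. A row lasts 1/8 s, in which the tool goes at most 62.5 mm and 10.7 degrees, less where a joint would pass 70% of its speed; a pose out of reach is approached as far as the arm can. A call with a number of a shift or a turn outside -1 to 1 is refused whole. A call with a gripper value outside its range is refused whole. The fingers move at their own pace and stop on an object; the grip force is fixed at half the most. Time passes only in rows, so rows that repeat a pose let the fingers close. It gives the time, the measured TCP pose, the force, the opening and the grip force at its end, in the units of the state.
- manip.state(): the state, without advancing time (a new reading comes with each control period).
- eyes.grab_frame(name): name is "side" or "top"; returns (picture, depth): 384x512x3 uint8, red, green, blue; 384x512 float32, m along the optical axis (not along the pixel's ray), 0 where there is no reading.
- eyes.camera_params(name): a dict with "fov_y" (degrees; the focal length in pixels is half the picture's height over the tangent of half this angle, whatever the lens; pixels are square), "cx", "cy" (the principal point, pixels), "pose" (4x4, takes a point from camera to world coordinates). Camera axes: x right, y up, looking along -z (the intrinsics and any distortion apply to the point x, -y, -z); pixel columns grow to the right and rows downward; lengths in m; the calibration is good to about 2 mm. A picture is of the moment at which its call begins. camera_params takes no time and is no camera call.
- job_done(): hands the job in; it is judged then, once.
Trained networks look in the newest picture that a camera, given by its name, has taken for a name from the list of things; names that differ only in an ending like _2 or _b are one class to them, and where a whole thing is asked for, a point or a joint stands for the part that bears it (a point fixed in the world has none). Each returns a list of dicts, best first, with "p" (0 to 1); they miss things now and then, are a little off and sometimes report something else, mostly with a low value. They report only what shows in the picture. A call takes as long as a camera call.
- models.regions_of(camera, label): "mask" (384x512 bool, what is visible of it) and "pixel" ([column, row] in pixels, amid what is visible of it).
The state is a dict: "time": time; "joint_pos": joint angles; "joint_vel": joint speeds; "joint_efforts": joint torques, N m; "tool_pos": TCP position; "tool_rot": TCP orientation; "contact_force": force on the tool from outside, world axes, zero at the start; "ft_torque": the same for the moment, N m; "gripper_width": opening from 0.0 (shut) to 1.0 (fully open); "grasp_force": force on a finger pad.
Only numpy, scipy, OpenCV 4.12 (cv2) and the standard library are available. Lean on these libraries where they do the work, as an engineer would, in place of code of your own. Each camera call takes 0.05 s, during which the arm holds its last target. There are 200 camera calls.

### The job

I am about to tip my peelings into the food-waste caddy: push its slide lock fully open, press its lever all the way down with the fingertips and keep the lid wide open for three seconds, then let the lever up slowly so that the lid settles shut without slamming, and push the lock fully home again. Touch only the lock and the lever: do not touch the lid, do not lift or shove the caddy, and leave everything else on the worktop where it stands.

Things in the scene. Friction and masses are not known exactly. Their poses are not given: they have to be found in the camera images.
- caddy: Round steel food-waste caddy with a black weighted foot, 202 mm wide, 150 mm high to the rim, 170 mm to the top of its closed domed lid; stands loose, 4.5 kg. Origin: centre of its underside; z up, -x is its front (lock and lever, towards the robot), +y is to the left of one looking along +x. The slide lock sits on a small shelf at the front of the rim, the lever's paddle in front of that.
- lever_pad (a point): Centre of the top of the lever's black paddle, 70 mm along the caddy's y, 46 mm along its x, 10 mm thick; at rest 200 mm in front of the caddy's axis, 121 mm above the worktop. Fully pressed it is about 60 mm lower and meets a firm stop. 3 to 8 N lift the lid, most at the start; the lid's weight drives the paddle back up, so if let go the lid slams. It can be pressed only with the lock open.
- lever (a joint): Angle of the lever in rad: 0 at rest (up), 0.30 pressed fully down.
- lid (a joint): Opening angle of the lid in rad: 0 shut, about 1.2 wide open. It moves with the lever about four times as far (one is linked to the other both ways).
- lock_tab (a point): Centre of the top of the lock's upright thumb tab, 14 mm (caddy x) by 18 mm (caddy y), 52 mm tall above its shelf; top 187 mm above the worktop, 132 mm in front of the caddy's axis. Push it sideways along the caddy's y with the outside of the fingers: about 2 N, stays where left, firm stops at both ends. Beside it, 115 to 145 mm in front of the axis, it is clear down to 140 mm above the worktop.
- lock (a joint): Position of the slide lock in m: 0 home (locked: tab on the caddy's middle line, its tongue over the lid's front tab), 0.034 fully open (tab moved along the caddy's +y). Behind and above it hang wall cabinets, from about 0.6 m ahead of the robot and 0.42 m above the worktop: keep the wrist clear, leaning back if need be.
- lid_part: The domed steel lid, 192 mm across; not to be touched. Origin in the middle of its hinge line, 102 mm behind the caddy's axis, 152 mm up. It rises up and backwards, never forward of where it lies when shut.
- spice_jar: Spice jar, 41 mm across, 105 mm high, standing beside the caddy's front on its +y side; origin under its centre. Leave alone.
- salt: Salt shaker, 44 mm across, 90 mm high, beside the caddy on its +y side; origin under its centre. Leave alone.
- cup: White espresso cup, 65 mm across, 90 mm over its handle, 56 mm high, beside the caddy's front on its -y side; origin under its centre. Leave alone.
- teaspoon: Teaspoon, 139 mm long, lying on the worktop to the right; origin under its centre. Leave alone.
- grater: Dark drum grater, 270 mm long, 54 mm thick, lying on the worktop to the right; origin under its centre. Leave alone.
- lever_part: The lever: a bent steel rod round both sides of the pail that carries the paddle, with push rods from its rear ends to the lid's hinge. Origin on its pivot line, on the caddy's axis 90 mm above the worktop.

How it is judged:
On the way, in this order (a step that is already met when the one before it is completed fails the run):
1. the slide lock is pushed open while the lid is shut (value of joint lock above 0.028 m and value of joint lid below 0.1 rad), for 0.1 s.
2. the lever is pressed and the lid kept wide open for three seconds (value of joint lid above 1 rad and value of joint lever above 0.25 rad), for 2.7 s.
3. the lid is down on the rim again, with the lock still open (value of joint lid below 0.03 rad and value of joint lock above 0.024 m), for 0.2 s.
4. the lock is pushed home over the lid's tab (value of joint lock below 0.005 m and value of joint lid below 0.03 rad), for 0.1 s.
At the end, for the whole second after the job is handed in: The lid is shut (within 0.03 rad) and the lever up, the lock is home (within 6 mm), the caddy stands upright and within 30 mm of where it stood (value of joint lid below 0.03 rad and value of joint lever below 0.02 rad and value of joint lock below 0.006 m and angle between caddy's own z axis and vertical below 0.03 rad and distance of caddy from where it was at the start of the episode below 0.03 m and linear speed of caddy below 0.02 m/s); the robot touches nothing.
It fails at once if the lid slams: it comes down on the rim faster than 2 rad/s (value of joint lid below 0.25 rad and velocity of joint lid below -2 rad/s).
It fails at once if the lid is touched (contact force between any of the fingers, the arm and lid_part above 2 N).
It fails at once if the lever is pressed with anything but the fingers (contact force between the arm and lever_part above 3 N).
It fails at once if the caddy is lifted, tipped or shoved away (height (world z) of caddy above 0.015 m or angle between caddy's own z axis and vertical above 0.12 rad or distance of caddy from where it was at the start of the episode above 0.04 m).
It fails at once if something else on the worktop is lifted or moved (distance of any of spice_jar, salt, cup, teaspoon, grater from where it was at the start of the episode above 0.025 m).
It also fails if it takes over 67 s, if anything falls off the work surface, if the arm or the gripper's body presses on something with over 40 N, if the wrist force passes 120 N, or if a joint passes its speed limit or range.

## Working session

There is one attempt and no reset: what is moved stays moved. The work goes in short steps, Python scripts to look and compute and a tool call to move; the robot and the scene stay as the last step left them, time stands still between calls to the robot, and variables do not carry over. Pictures are saved under pics/ and viewed, at most 10 in all, crops included, and the job is handed in when it is done.

Besides the shell and the picture viewer there is one more tool, called after "Request:" as name(argument=value, ...) on one line, values as JSON. servo_tool: Moves the arm, as the interface text tells. Its arguments: {"type":"object","properties":{"motion":{"type":"array","items":{"type":"number","minimum":-1,"maximum":1}}},"required":["motion"]}

```bash
mkdir -p pics; cat > h.py <<'E'
import numpy as np, cv2
from plant import manip, eyes, job_done, models
def pts(cam, mask, depth):
    p=eyes.camera_params(cam); h=depth.shape[0]; f=h/2/np.tan(np.radians(p["fov_y"])/2)
    v,u=np.nonzero(mask&(depth>0)); d=depth[v,u]
    c=np.c_[(u-p["cx"])/f*d,-(v-p["cy"])/f*d,-d,np.ones(len(d))]
    return (c@np.array(p["pose"]).T)[:,:3]
E
python3 - <<'E'
from h import *
ims=[]
for c in("side","top"):
    im,d=eyes.grab_frame(c); cv2.imwrite(f"pics/{c}0.png",im[:,:,::-1]); np.save(c+"0.npy",d)
    p=eyes.camera_params(c); print(c,{k:np.round(v,3).tolist() for k,v in p.items() if not isinstance(v,str)})
    for l in("caddy","lever_pad","lock_tab","lid_part","spice_jar","cup","salt"):
        for r in models.regions_of(c,l)[:2]:
            P=pts(c,r["mask"],d)
            print(l,round(r["p"],2),np.round(r["pixel"]),r["mask"].sum(), np.round(np.median(P,0),3) if len(P) else None, np.round(np.percentile(P,[2,98],axis=0),3).tolist() if len(P) else None)
s=manip.state();print(s["time"],s["tool_pos"],s["tool_rot"],s["contact_force"])
E
```

```text
side {'fov_y': 42.725, 'cx': 251.72, 'cy': 189.199, 'pose': [[0.738, 0.479, -0.474, -0.264], [-0.674, 0.511, -0.533, -0.982], [-0.013, 0.714, 0.7, 1.354], [0.0, 0.0, 0.0, 1.0]]}
caddy 0.97 [256. 180.] 3506 [ 0.605 -0.042  0.15 ] [[0.5, -0.122, 0.004], [0.747, 0.105, 0.174]]
caddy 0.27 [268. 201.] 166 [ 0.58  -0.108  0.101] [[0.492, -0.129, 0.047], [0.697, 0.103, 0.121]]
lever_pad 0.51 [264. 202.] 251 [ 0.595 -0.102  0.101] [[0.496, -0.139, 0.003], [0.759, 0.192, 0.138]]
lock_tab 0.48 [229. 179.] 78 [0.505 0.003 0.168] [[0.498, -0.006, 0.139], [0.532, 0.014, 0.19]]
lid_part 0.79 [268. 169.] 1519 [ 0.633 -0.02   0.166] [[0.55, -0.101, 0.153], [0.748, 0.069, 0.174]]
spice_jar 0.65 [208. 173.] 225 [0.539 0.171 0.08 ] [[0.343, -0.095, -0.002], [0.609, 0.268, 0.376]]
salt 0.65 [224. 165.] 90 [0.614 0.155 0.08 ] [[0.566, 0.104, 0.0], [0.654, 0.232, 0.109]]
top {'fov_y': 44.1, 'cx': 252.829, 'cy': 194.558, 'pose': [[-0.391, 0.864, -0.317, 0.181], [-0.921, -0.367, 0.135, 0.12], [0.001, 0.344, 0.939, 1.353], [0.0, 0.0, 0.0, 1.0]]}
caddy 0.96 [231. 196.] 6167 [0.608 0.006 0.162] [[0.43, -0.112, 0.012], [0.742, 0.098, 0.172]]
lever_pad 0.86 [245. 246.] 1200 [0.491 0.03  0.114] [[0.419, -0.131, -0.004], [0.753, 0.108, 0.125]]
lid_part 0.31 [257. 242.] 1258 [0.507 0.019 0.114] [[0.419, -0.135, -0.003], [0.734, 0.109, 0.137]]
spice_jar 0.72 [180. 250.] 334 [0.532 0.185 0.1  ] [[0.521, 0.166, -0.002], [0.561, 0.207, 0.109]]
cup 0.65 [297. 209.] 443 [ 0.533 -0.174  0.036] [[0.489, -0.202, 0.025], [0.563, -0.142, 0.058]]
salt 0.8 [180. 225.] 223 [0.608 0.163 0.067] [[0.598, 0.146, 0.011], [0.629, 0.181, 0.091]]
0.8 [ 0.22064153 -0.58474705  0.23131962] [1.62555756e-06 9.83771104e-01 1.79428021e-01 8.00554607e-06] [-0.38168519  0.74087932  0.81071047]
```

View pictures.

```bash
python3 - <<'E'
import cv2,numpy as np
a=cv2.imread("pics/side0.png")[110:260,160:360];b=cv2.imread("pics/top0.png")[120:320,120:370]
a=cv2.resize(a,(600,450));b=cv2.resize(b,(750,600));cv2.imwrite("pics/sc.png",a);cv2.imwrite("pics/tc.png",b)
E
```

```text
(no output)
```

View pics/tc.png

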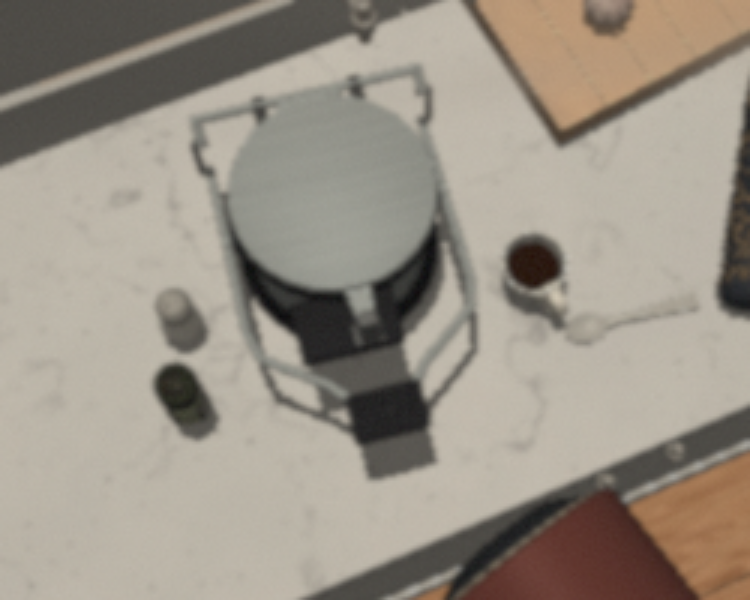

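View pics/sc.png

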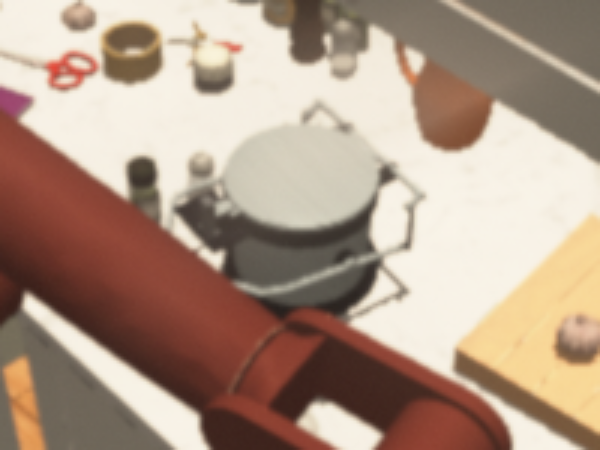

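```bash
python3 - <<'E'
from h import *
A={}
for c in("top","side"):
    d=np.load(c+"0.npy"); P=pts(c,d>-1,d); R=P[(P[:,0]>.38)&(P[:,0]<.8)&(abs(P[:,1])<.135)]
    L=R[(R[:,2]>.146)&(R[:,2]<.176)&(R[:,0]>.52)]
    (cx,cy),r=cv2.minEnclosingCircle(L[:,:2].astype(np.float32)); print(c,"lid",cx,cy,r,len(L))
    Q=R[(R[:,2]>.110)&(R[:,2]<.13)&(R[:,0]<.5)]
    q,_=0,0
    if len(Q)>5: print("pad",cv2.minAreaRect(Q[:,:2].astype(np.float32)),Q.mean(0),len(Q))
    for lo,hi in((.178,.2),(.15,.178)):
        T=R[(R[:,2]>lo)&(R[:,2]<hi)&(R[:,0]<.54)]; print("tab",len(T),T.mean(0).round(4) if len(T) else"",np.round(np.percentile(T,[0,100],axis=0),3).tolist() if len(T) else "")
    S=R[(R[:,2]>.128)&(R[:,2]<.142)&(R[:,0]<.56)]; print("shelf",len(S),S.mean(0).round(3) if len(S) else "")
d=np.load("top0.npy");im=cv2.imread("pics/top0.png")
E
```

```text
top lid 0.6562660932540894 -0.011753863655030727 0.1391485631465912 4069
pad ((0.45615971088409424, -0.00179387629032135), (0.16336815059185028, 0.08524955064058304), 89.30545043945312) [0.44956802 0.01449399 0.11880233] 597
tab 40 [0.507  0.0109 0.1852] [[0.501, 0.001, 0.179], [0.514, 0.02, 0.19]]
tab 74 [0.521  0.0094 0.1647] [[0.5, -0.003, 0.15], [0.54, 0.02, 0.178]]
shelf 611 [0.523 0.028 0.135]
side lid 0.6586077809333801 -0.014529937878251076 0.13850663602352142 1758
pad ((0.4910014867782593, -0.011646129190921783), (0.014202873222529888, 0.1678932160139084), 0.9193729162216187) [ 0.49272484 -0.01873168  0.11854166] 28
tab 22 [0.5066 0.0055 0.1864] [[0.501, -0.007, 0.178], [0.513, 0.014, 0.193]]
tab 57 [0.517  0.0027 0.1653] [[0.5, -0.005, 0.151], [0.539, 0.019, 0.177]]
shelf 233 [0.524 0.008 0.135]
```

```bash
python3 - <<'E'
from h import *
for c in("top","side"):
    d=np.load(c+"0.npy"); im=cv2.imread(f"pics/{c}0.png")
    P=pts(c,d>-1,d); g=im.max(2)[(d>0)]
    L=P[(P[:,2]>.157)&(P[:,2]<.176)&(abs(P[:,0]-.64)<.105)&(abs(P[:,1])<.12)&(P[:,0]>.545)]
    H,_=cv2.convexHull(L[:,:2].astype(np.float32)),0
    print(c,"lid",cv2.fitEllipse(H),cv2.minEnclosingCircle(L[:,:2].astype(np.float32)))
    m=(P[:,2]>.110)&(P[:,2]<.13)&(P[:,0]<.475)&(P[:,0]>.39)&(abs(P[:,1])<.1)&(g<70)
    Q=P[m]
    if len(Q)>9: print("pad",cv2.minAreaRect(Q[:,:2].astype(np.float32)),Q.mean(0),len(Q))
    m=(P[:,2]>.128)&(P[:,2]<.142)&(P[:,0]>.46)&(P[:,0]<.58)&(abs(P[:,1])<.09)&(g<70)
    Q=P[m]
    if len(Q)>9: print("shelf",cv2.minAreaRect(Q[:,:2].astype(np.float32)),Q.mean(0),len(Q))
E
```

```text
top lid ((0.6517325043678284, -0.016766101121902466), (0.1949685513973236, 0.2255900502204895), 54.627315521240234) ((0.6513193249702454, -0.027230285108089447), 0.11845569312572479)
pad ((0.4402945041656494, 0.02029324695467949), (0.06830295920372009, 0.04592157527804375), 82.35145568847656) [0.43925983 0.02036503 0.11952433] 412
shelf ((0.5328195691108704, -0.0032665953040122986), (0.14541219174861908, 0.08456520736217499), 87.63758850097656) [0.52467551 0.02745867 0.13487159] 588
side lid ((0.6486176252365112, -0.021359572187066078), (0.19355487823486328, 0.21986117959022522), 47.05107498168945) ((0.6533174514770508, -0.024300210177898407), 0.11344512552022934)
shelf ((0.5440595149993896, -0.045694317668676376), (0.015106773003935814, 0.10293281078338623), 43.81981658935547) [ 0.55784781 -0.06127257  0.13602538] 28
```

Request:
servo_tool(motion=[-1, 0.4, -0.36, 0, 0.2, -1, 0.8, -0.73, 0, 0.4, -1, 1, -0.92, 0, 0.6, -1, 1, -0.92, 0, 0.629])

```text
time: 1.3
tool_pos: [0.295, -0.4373, 0.2315]
tool_rot: [0.0, 0.998, -0.065, 0.0]
contact_force: [-0.7, -0.5, 0.1]
gripper_width: 0.143
grasp_force: 0.0
```

```bash
cat >> h.py <<'E'
A=np.array([.638,-.0063]); yaw=-.133; u=np.array([np.cos(yaw),np.sin(yaw)]); v=np.array([-u[1],u[0]])
from scipy.spatial.transform import Rotation as Ro
def rep(tx=None,ty=None,tz=None):
    s=manip.state(); p=s["tool_pos"]; q=s["tool_rot"]; M=Ro.from_quat([q[1],q[2],q[3],q[0]]).as_matrix()
    d=p[:2]-A; c=np.array([d@u,d@v,p[2]]); a=np.arctan2(M[1,0],M[0,0])
    print("t",round(s["time"],2),"caddy xyz",c.round(4),"tool yaw",round(a,3),"turn units",round((a-yaw)/(np.pi/4),3),"F",np.round(s["contact_force"],1),"w",round(s["gripper_width"],2),"p",np.round(p,4))
    if tx is not None:
        w=np.r_[A+tx*u+ty*v,tz]-p; print("move units",(M.T@w/.12).round(3))
E
python3 - <<'E'
from h import *
rep(-.132,-.045,.231)
d=np.load("top0.npy");P=pts("top",d>-1,d)
C=np.c_[(P[:,:2]-A)@u,(P[:,:2]-A)@v,P[:,2]]
S=C[(C[:,2]>.127)&(C[:,2]<.142)&(C[:,0]<-.1)&(abs(C[:,1])<.04)]
print(np.percentile(S,[1,3,10,50,99],axis=0).round(3))
for y in range(-40,40,10):
    k=S[(S[:,1]>y/1e3)&(S[:,1]<y/1e3+.01)]; print(y,len(k),np.sort(k[:,0])[:4].round(3))
E
```

```text
t 1.3 caddy xyz [-0.2829 -0.4727  0.2315] tool yaw -0.131 turn units 0.003 F [-0.7 -0.5  0.1] w 0.14 p [ 0.295  -0.4373  0.2315]
move units [ 1.265e+00 -3.561e+00  3.000e-03]
[[-0.147 -0.031  0.128]
 [-0.146 -0.03   0.13 ]
 [-0.144 -0.026  0.131]
 [-0.126  0.012  0.135]
 [-0.1    0.039  0.141]]
-40 8 [-0.143 -0.139 -0.131 -0.129]
-30 62 [-0.146 -0.146 -0.146 -0.145]
-20 56 [-0.147 -0.145 -0.145 -0.145]
-10 17 [-0.146 -0.146 -0.146 -0.145]
0 24 [-0.186 -0.145 -0.145 -0.145]
10 61 [-0.146 -0.145 -0.145 -0.144]
20 64 [-0.201 -0.147 -0.146 -0.145]
30 65 [-0.188 -0.146 -0.145 -0.145]
```

Request:
servo_tool(motion=[-1, 0.16, -0.45, 0, 0, -1, 0.32, -0.9, 0, 0, -1, 0.32, -0.9, 0, 0])

```text
time: 1.68
tool_pos: [0.3474, -0.3356, 0.2315]
tool_rot: [0.0, 0.998, -0.064, 0.0]
contact_force: [-0.6, -0.0, 0.6]
gripper_width: -0.007
grasp_force: 0.0
```

Request:
servo_tool(motion=[-1, 0.16, -0.45, 0, 0, -1, 0.32, -0.9, 0, 0, -1, 0.32, -0.9, 0, 0])

```text
time: 2.05
tool_pos: [0.3998, -0.2342, 0.2316]
tool_rot: [0.0, 0.998, -0.064, 0.0]
contact_force: [0.1, -1.2, -0.1]
gripper_width: 0.005
grasp_force: 0.0
```

Request:
servo_tool(motion=[-1, 0.16, -0.45, 0, 0, -1, 0.32, -0.9, 0, 0, -1, 0.32, -0.9, 0, 0])

```text
time: 2.42
tool_pos: [0.4522, -0.1327, 0.2314]
tool_rot: [0.0, 0.998, -0.065, 0.0]
contact_force: [-0.3, -0.3, -0.4]
gripper_width: -0.004
grasp_force: 0.0
```

```bash
python3 -c "
from h import *
rep(-.132,-.045,.152)"
```

```text
t 2.42 caddy xyz [-0.1674 -0.1499  0.2314] tool yaw -0.129 turn units 0.005 F [-0.3 -0.3 -0.4] w -0.0 p [ 0.4522 -0.1327  0.2314]
move units [ 0.299 -0.873  0.662]
```

Request:
servo_tool(motion=[-1, 0.15, -0.44, 0, 0, -1, 0.3, -0.87, 0, 0, -1, 0.3, -0.87, 0, 0])

```text
time: 2.8
tool_pos: [0.5017, -0.0347, 0.2313]
tool_rot: [0.0, 0.998, -0.065, -0.0]
contact_force: [0.6, -0.4, 0.5]
gripper_width: 0.001
grasp_force: 0.0
```

Request:
servo_tool(motion=[-1, 0, 0, 0.2, 0, -1, 0, 0, 0.4, 0, -1, 0, 0, 0.6, 0, -1, 0, 0, 0.66, 0, -1, 0, 0, 0.66, 0])

```text
time: 3.42
tool_pos: [0.5005, -0.0362, 0.152]
tool_rot: [0.0, 0.998, -0.068, -0.0]
contact_force: [-1.0, 0.6, 0.4]
gripper_width: 0.001
grasp_force: 0.0
```

```bash
python3 - <<'E'
from h import *
rep(-.132,-.026,.152)
im,d=eyes.grab_frame("top");cv2.imwrite("pics/t1.png",cv2.resize(im[180:310,170:330,::-1],(640,520)))
im,d=eyes.grab_frame("side");cv2.imwrite("pics/s1.png",cv2.resize(im[110:260,160:360,::-1],(600,450)))
E
```

```text
t 3.42 caddy xyz [-0.1323 -0.0478  0.152 ] tool yaw -0.135 turn units -0.003 F [-1.   0.6  0.4] w 0.0 p [ 0.5005 -0.0362  0.152 ]
move units [ 0.002 -0.182  0.   ]
```

View pics/t1.png

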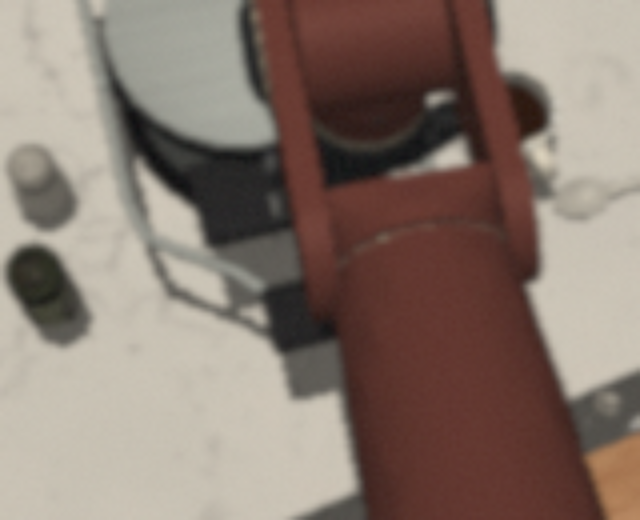

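View pics/s1.png

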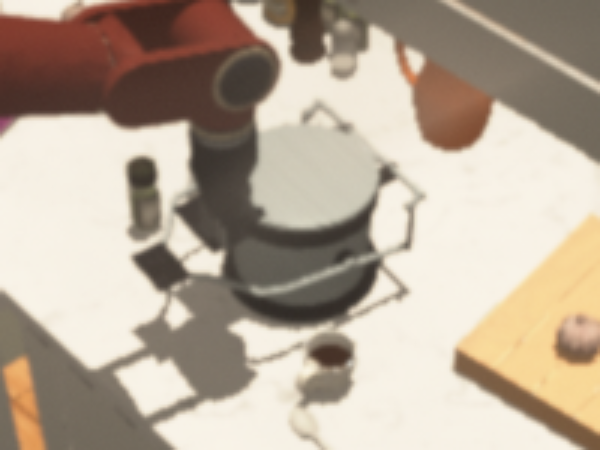

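The arm hides the tab from above, and the gripper stands at the tab's right without touching anything, so I push now.

Request:
servo_tool(motion=[-1, 0, -0.1, 0, 0, -1, 0, -0.18, 0, 0, -1, 0, -0.24, 0, 0, -1, 0, -0.29, 0, 0, -1, 0, -0.34, 0, 0])

```text
time: 4.15
tool_pos: [0.5064, 0.0062, 0.1524]
tool_rot: [0.0, 0.998, -0.066, 0.0]
contact_force: [0.8, -2.1, 0.9]
gripper_width: -0.001
grasp_force: 0.9
```

Request:
servo_tool(motion=[-1, 0, -0.04, 0, 0, -1, 0, -0.08, 0, 0, -1, 0, -0.12, 0, 0, -1, 0, -0.14, 0, 0, -1, 0, -0.14, 0, 0])

```text
time: 4.78
tool_pos: [0.5082, 0.0212, 0.1521]
tool_rot: [0.002, 0.998, -0.067, -0.0]
contact_force: [-0.3, -7.4, 2.1]
gripper_width: 0.001
grasp_force: 3.6
```

```bash
python3 - <<'E'
from h import *
rep()
E
```

```text
t 4.78 caddy xyz [-0.1323  0.01    0.1521] tool yaw -0.133 turn units -0.0 F [-0.3 -7.4  2.1] w 0.0 p [0.5082 0.0212 0.1521]
```

Request:
servo_tool(motion=[-1, 0, 0.1, 0, 0, -1, 0, 0.2, 0, 0, -1, 0, 0.25, -0.15, 0, -1, 0, 0.25, -0.4, 0, -1, 0, 0.25, -0.55, 0])

```text
time: 5.4
tool_pos: [0.5052, -0.0076, 0.2211]
tool_rot: [-0.0, 0.998, -0.067, 0.002]
contact_force: [0.2, 0.2, -0.8]
gripper_width: -0.002
grasp_force: 0.0
```

Request:
servo_tool(motion=[-1, -0.2, 0, 0, 0, -1, -0.4, 0, 0, 0, -1, -0.62, -0.08, 0, 0, -1, -0.62, -0.16, 0, 0, -1, -0.62, -0.16, 0, 0])

```text
time: 6.02
tool_pos: [0.4339, 0.0221, 0.2187]
tool_rot: [0.0, 0.998, -0.066, 0.001]
contact_force: [0.1, -0.1, 0.7]
gripper_width: 0.001
grasp_force: 0.0
```

```bash
python3 - <<'E'
from h import *
rep(-.206,0,.128)
im,d=eyes.grab_frame("side");cv2.imwrite("pics/s2.png",cv2.resize(im[110:260,160:360,::-1],(600,450)))
P=pts("side",d>-1,d);C=np.c_[(P[:,:2]-A)@u,(P[:,:2]-A)@v,P[:,2]]
T=C[(C[:,2]>.15)&(C[:,2]<.195)&(C[:,0]<-.118)&(C[:,0]>-.15)&(abs(C[:,1])<.09)];print(len(T),T.mean(0),np.percentile(T[:,1],[5,50,95]))
E
```

```text
t 6.03 caddy xyz [-0.2061  0.0011  0.2187] tool yaw -0.132 turn units 0.001 F [ 0.1 -0.1  0.7] w 0.0 p [0.4339 0.0221 0.2187]
move units [-0.     0.009  0.756]
54 [-0.13058425  0.02756695  0.17190539] [0.02053113 0.02564629 0.0374075 ]
```

View pics/s2.png

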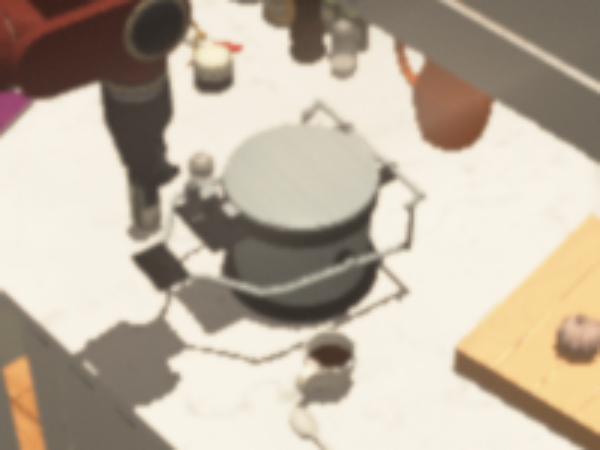

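The tab has moved about 33 mm along +y (crop px ~(200,190)), so the lock is open. The gripper stands above the paddle at (160,265). Going down now.

Request:
servo_tool(motion=[-1, 0, 0, 0.25, 0, -1, 0, 0, 0.5, 0, -1, 0, 0, 0.65, 0, -1, 0, 0, 0.74, 0, -1, 0, 0, 0.77, 0])

```text
time: 6.7
tool_pos: [0.4334, 0.0216, 0.1255]
tool_rot: [-0.0, 0.998, -0.067, -0.0]
contact_force: [0.3, -0.4, 0.6]
gripper_width: -0.002
grasp_force: 0.0
```

Request:
servo_tool(motion=[-1, 0, 0, 0.03, 0, -1, 0, 0, 0.06, 0, -1, 0, 0, 0.09, 0, -1, 0, 0, 0.13, 0, -1, 0, 0, 0.17, 0])

```text
time: 7.32
tool_pos: [0.433, 0.0218, 0.106]
tool_rot: [-0.0, 0.998, -0.066, -0.0]
contact_force: [-3.3, 0.2, 5.3]
gripper_width: -0.002
grasp_force: 2.6
```

```bash
python3 - <<'E'
from h import *
rep(-.206,0,.06)
E
```

```text
t 7.33 caddy xyz [-0.207   0.0007  0.106 ] tool yaw -0.133 turn units -0.0 F [-3.3  0.2  5.3] w -0.0 p [0.433  0.0218 0.106 ]
move units [0.008 0.005 0.384]
```

Request:
servo_tool(motion=[-1, 0, 0, 0.04, 0, -1, 0, 0, 0.08, 0, -1, 0, 0, 0.12, 0, -1, 0, 0, 0.16, 0, -1, 0, 0, 0.2, 0])

```text
time: 7.95
tool_pos: [0.4332, 0.0217, 0.0809]
tool_rot: [-0.0, 0.998, -0.067, 0.0]
contact_force: [-3.0, 0.7, 3.0]
gripper_width: 0.001
grasp_force: 1.7
```

Request:
servo_tool(motion=[-1, 0, 0, 0.04, 0, -1, 0, 0, 0.08, 0, -1, 0, 0, 0.12, 0, -1, 0, 0, 0.15, 0, -1, 0, 0, 0.18, 0])

```text
time: 8.57
tool_pos: [0.4336, 0.0216, 0.0597]
tool_rot: [0.0, 0.998, -0.067, 0.001]
contact_force: [0.7, -0.6, 1.6]
gripper_width: 0.001
grasp_force: 0.6
```

```bash
python3 - <<'E'
from h import *
rep(-.206,0,.058)
im,d=eyes.grab_frame("side");cv2.imwrite("pics/s3.png",cv2.resize(im[60:260,160:360,::-1],(600,600)))
E
```

```text
t 8.57 caddy xyz [-0.2063  0.0005  0.0597] tool yaw -0.133 turn units -0.0 F [ 0.7 -0.6  1.6] w 0.0 p [0.4336 0.0216 0.0597]
move units [0.002 0.004 0.014]
```

View pics/s3.png

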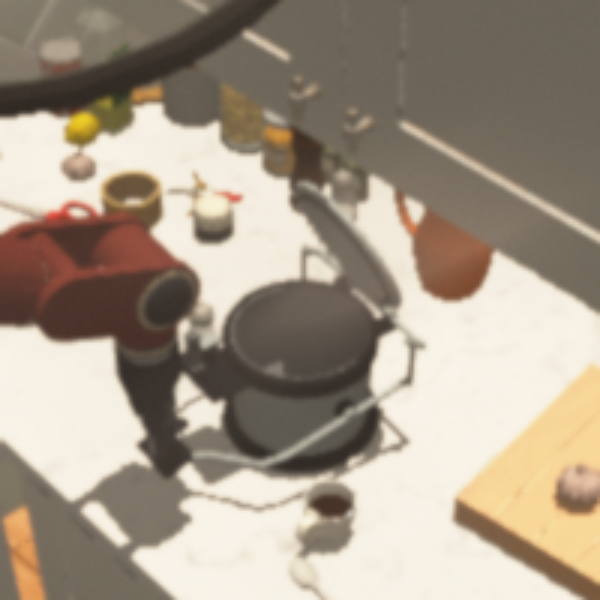

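The lid stands wide open (crop px ~(345,240)). I press slightly further, then hold.

Request:
servo_tool(motion=[-1, 0, 0, 0.02, 0, -1, 0, 0, 0.03, 0, -1, 0, 0, 0.03, 0, -1, 0, 0, 0.03, 0, -1, 0, 0, 0.03, 0])

```text
time: 9.25
tool_pos: [0.4335, 0.0216, 0.0586]
tool_rot: [0.0, 0.998, -0.066, -0.001]
contact_force: [-9.0, 1.4, 17.5]
gripper_width: 0.001
grasp_force: 9.9
```

Request:
servo_tool(motion=[-1, 0, 0, 0, 0, -1, 0, 0, 0, 0, -1, 0, 0, 0, 0, -1, 0, 0, 0, 0, -1, 0, 0, 0, 0])

```text
time: 9.88
tool_pos: [0.4335, 0.0216, 0.0586]
tool_rot: [0.0, 0.998, -0.066, -0.001]
contact_force: [-8.7, 0.7, 18.1]
gripper_width: -0.0
grasp_force: 9.9
```

Request:
servo_tool(motion=[-1, 0, 0, 0, 0, -1, 0, 0, 0, 0, -1, 0, 0, 0, 0, -1, 0, 0, 0, 0, -1, 0, 0, 0, 0])

```text
time: 10.5
tool_pos: [0.4335, 0.0216, 0.0585]
tool_rot: [0.0, 0.998, -0.066, -0.001]
contact_force: [-9.5, 0.7, 17.4]
gripper_width: 0.003
grasp_force: 9.9
```

Request:
servo_tool(motion=[-1, 0, 0, 0, 0, -1, 0, 0, 0, 0, -1, 0, 0, 0, 0, -1, 0, 0, 0, 0, -1, 0, 0, 0, 0])

```text
time: 11.12
tool_pos: [0.4335, 0.0216, 0.0586]
tool_rot: [0.0, 0.998, -0.066, -0.001]
contact_force: [-9.5, 1.2, 17.7]
gripper_width: -0.001
grasp_force: 9.9
```

Request:
servo_tool(motion=[-1, 0, 0, 0, 0, -1, 0, 0, 0, 0, -1, 0, 0, 0, 0, -1, 0, 0, 0, 0, -1, 0, 0, 0, 0])

```text
time: 11.75
tool_pos: [0.4335, 0.0216, 0.0586]
tool_rot: [0.0, 0.998, -0.066, -0.001]
contact_force: [-9.4, 1.1, 19.0]
gripper_width: -0.002
grasp_force: 9.9
```

Request:
servo_tool(motion=[-1, 0, 0, 0, 0, -1, 0, 0, 0, 0, -1, 0, 0, 0, 0, -1, 0, 0, 0, 0, -1, 0, 0, 0, 0])

```text
time: 12.38
tool_pos: [0.4335, 0.0216, 0.0586]
tool_rot: [0.0, 0.998, -0.066, -0.001]
contact_force: [-8.9, 0.4, 17.7]
gripper_width: 0.002
grasp_force: 9.9
```

Request:
servo_tool(motion=[-1, 0, 0, 0, 0, -1, 0, 0, 0, 0, -1, 0, 0, 0, 0, -1, 0, 0, 0, 0, -1, 0, 0, 0, 0])

```text
time: 13.0
tool_pos: [0.4335, 0.0216, 0.0586]
tool_rot: [0.0, 0.998, -0.066, -0.001]
contact_force: [-8.5, 0.2, 18.6]
gripper_width: -0.0
grasp_force: 9.9
```

Request:
servo_tool(motion=[-1, 0, 0, -0.03, 0, -1, 0, 0, -0.06, 0, -1, 0, 0, -0.09, 0, -1, 0, 0, -0.12, 0, -1, 0, 0, -0.15, 0])

```text
time: 13.62
tool_pos: [0.4327, 0.0218, 0.074]
tool_rot: [-0.0, 0.998, -0.067, -0.001]
contact_force: [-2.1, 0.3, 2.3]
gripper_width: 0.001
grasp_force: 1.2
```

Request:
servo_tool(motion=[-1, 0, 0, -0.03, 0, -1, 0, 0, -0.06, 0, -1, 0, 0, -0.09, 0, -1, 0, 0, -0.12, 0, -1, 0, 0, -0.15, 0])

```text
time: 14.25
tool_pos: [0.4331, 0.0217, 0.0924]
tool_rot: [-0.0, 0.998, -0.067, -0.0]
contact_force: [-3.5, 0.9, 3.2]
gripper_width: 0.003
grasp_force: 1.9
```

Request:
servo_tool(motion=[-1, 0, 0, -0.03, 0, -1, 0, 0, -0.06, 0, -1, 0, 0, -0.09, 0, -1, 0, 0, -0.12, 0, -1, 0, 0, -0.14, 0])

```text
time: 14.88
tool_pos: [0.434, 0.0216, 0.1097]
tool_rot: [0.0, 0.998, -0.067, 0.001]
contact_force: [-1.1, 0.6, 5.2]
gripper_width: -0.003
grasp_force: 2.3
```

Request:
servo_tool(motion=[-1, 0, 0, -0.02, 0, -1, 0, 0, -0.04, 0, -1, 0, 0, -0.06, 0, -1, 0, 0, -0.08, 0, -1, 0, 0, -0.1, 0])

```text
time: 15.5
tool_pos: [0.432, 0.0218, 0.1201]
tool_rot: [-0.0, 0.998, -0.067, -0.002]
contact_force: [0.5, 0.9, -0.3]
gripper_width: 0.003
grasp_force: 0.0
```

Request:
servo_tool(motion=[-1, 0, 0, -0.02, 0, -1, 0, 0, -0.04, 0, -1, 0, 0, -0.06, 0, -1, 0, 0, -0.08, 0, -1, 0, 0, -0.1, 0])

```text
time: 16.12
tool_pos: [0.4331, 0.0217, 0.133]
tool_rot: [-0.0, 0.998, -0.067, -0.0]
contact_force: [-0.0, 0.4, -0.3]
gripper_width: 0.005
grasp_force: 0.0
```

```bash
python3 - <<'E'
from h import *
rep(-.206,0,.23)
E
```

```text
t 16.12 caddy xyz [-0.2068  0.0006  0.133 ] tool yaw -0.133 turn units -0.0 F [-0.   0.4 -0.3] w 0.01 p [0.4331 0.0217 0.133 ]
move units [ 0.006  0.005 -0.808]
```

Request:
servo_tool(motion=[-1, 0, 0, -0.2, 0, -1, 0, 0, -0.5, 0, -1, 0, 0, -0.8, 0, -1, 0, -0.3, -0.8, 0, -1, 0, -0.64, -0.8, 0])

```text
time: 16.75
tool_pos: [0.4439, 0.0983, 0.23]
tool_rot: [-0.0, 0.998, -0.067, 0.001]
contact_force: [0.9, -0.2, -0.3]
gripper_width: -0.001
grasp_force: 0.0
```

```bash
python3 - <<'E'
from h import *
rep(-.132,.077,.152)
im,d=eyes.grab_frame("side");cv2.imwrite("pics/s4.png",cv2.resize(im[110:260,160:360,::-1],(600,450)))
P=pts("side",d>-1,d);C=np.c_[(P[:,:2]-A)@u,(P[:,:2]-A)@v,P[:,2]]
T=C[(C[:,2]>.15)&(C[:,2]<.195)&(C[:,0]<-.118)&(C[:,0]>-.15)&(abs(C[:,1])<.06)];print(len(T),T.mean(0),np.percentile(T[:,1],[5,50,95]))
E
```

```text
t 16.75 caddy xyz [-0.2062  0.078   0.23  ] tool yaw -0.135 turn units -0.003 F [ 0.9 -0.2 -0.3] w -0.0 p [0.4439 0.0983 0.23  ]
move units [0.617 0.007 0.652]
55 [-0.13116083  0.02674145  0.17327692] [0.02032817 0.02498744 0.03844442]
```

View pics/s4.png

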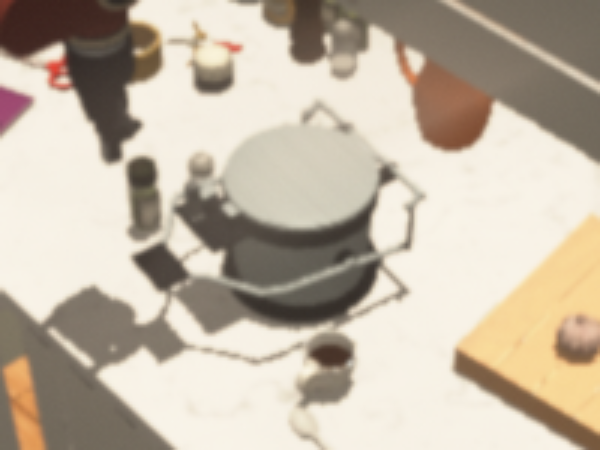

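The lid is shut at crop px (300,175), the tab is still open, and nothing has moved. Next: forward, down on the tab's +y side, and push back.

Request:
servo_tool(motion=[-1, 0.3, 0, 0, 0, -1, 0.62, 0, 0, 0, -1, 0.62, 0, 0.2, 0, -1, 0.62, 0, 0.45, 0, -1, 0.62, 0, 0.65, 0])

```text
time: 17.42
tool_pos: [0.5168, 0.0878, 0.1496]
tool_rot: [0.0, 0.998, -0.067, -0.001]
contact_force: [-0.1, -0.1, 0.2]
gripper_width: -0.004
grasp_force: 0.0
```

Request:
servo_tool(motion=[-1, 0, 0, 0, 0, -1, 0, 0.08, 0, 0, -1, 0, 0.16, 0, 0, -1, 0, 0.22, 0, 0, -1, 0, 0.28, 0, 0])

```text
time: 18.05
tool_pos: [0.5132, 0.0542, 0.1519]
tool_rot: [-0.0, 0.998, -0.067, 0.001]
contact_force: [0.5, 1.4, 0.8]
gripper_width: 0.001
grasp_force: 0.9
```

Request:
servo_tool(motion=[-1, 0, 0.05, 0, 0, -1, 0, 0.1, 0, 0, -1, 0, 0.14, 0, 0, -1, 0, 0.18, 0, 0, -1, 0, 0.18, 0, 0])

```text
time: 18.68
tool_pos: [0.5096, 0.0328, 0.1507]
tool_rot: [0.0, 0.998, -0.067, -0.0]
contact_force: [-0.8, 0.7, 0.0]
gripper_width: -0.003
grasp_force: 0.1
```

```bash
python3 - <<'E'
from h import *
rep(-.132,.0205,.152)
E
```

```text
t 18.68 caddy xyz [-0.1325  0.0217  0.1507] tool yaw -0.134 turn units -0.001 F [-0.8  0.7  0. ] w -0.0 p [0.5096 0.0328 0.1507]
move units [ 0.004  0.01  -0.011]
```

Request:
servo_tool(motion=[-1, 0, 0.01, 0, 0, -1, 0, 0.02, 0, 0, -1, 0, 0.03, 0, 0, -1, 0, 0.03, 0, 0])

```text
time: 19.18
tool_pos: [0.5094, 0.0322, 0.1508]
tool_rot: [-0.003, 0.998, -0.066, 0.0]
contact_force: [1.4, 11.2, 0.3]
gripper_width: -0.0
grasp_force: 5.3
```

```bash
python3 - <<'E'
from h import *
rep()
E
```

```text
t 19.18 caddy xyz [-0.1325  0.0211  0.1508] tool yaw -0.133 turn units 0.001 F [ 1.4 11.2  0.3] w -0.0 p [0.5094 0.0322 0.1508]
```

At the stop. Retreat to the side, up and back.

Request:
servo_tool(motion=[-1, 0, -0.12, 0, 0, -1, 0, -0.25, 0, 0, -1, 0, -0.25, -0.25, 0, -1, 0, -0.25, -0.5, 0, -1, 0, -0.25, -0.75, 0])

```text
time: 19.8
tool_pos: [0.5132, 0.0599, 0.2416]
tool_rot: [0.0, 0.998, -0.066, -0.0]
contact_force: [0.4, 0.5, -0.0]
gripper_width: -0.004
grasp_force: 0.0
```

Request:
servo_tool(motion=[-1, -0.3, 0, 0, 0, -1, -0.6, -0.2, 0, 0, -1, -0.6, -0.4, 0, 0, -1, -0.6, -0.4, 0, 0, -1, -0.6, -0.4, 0, 0])

```text
time: 20.42
tool_pos: [0.4484, 0.1164, 0.2408]
tool_rot: [0.0, 0.998, -0.066, -0.0]
contact_force: [0.5, -0.7, -0.5]
gripper_width: 0.002
grasp_force: 0.0
```

```bash
python3 - <<'E'
from h import *
rep()
im,d=eyes.grab_frame("side");cv2.imwrite("pics/s5.png",cv2.resize(im[110:260,160:360,::-1],(600,450)))
P=pts("side",d>-1,d);C=np.c_[(P[:,:2]-A)@u,(P[:,:2]-A)@v,P[:,2]]
T=C[(C[:,2]>.15)&(C[:,2]<.195)&(C[:,0]<-.118)&(C[:,0]>-.15)&(abs(C[:,1])<.06)];print(len(T),T.mean(0),np.percentile(T[:,1],[5,50,95]))
d=np.load("side0.npy");P=pts("side",d>-1,d);C=np.c_[(P[:,:2]-A)@u,(P[:,:2]-A)@v,P[:,2]]
T=C[(C[:,2]>.15)&(C[:,2]<.195)&(C[:,0]<-.118)&(C[:,0]>-.15)&(abs(C[:,1])<.06)];print(len(T),T.mean(0),np.percentile(T[:,1],[5,50,95]))
E
```

```text
t 20.43 caddy xyz [-0.2042  0.0965  0.2408] tool yaw -0.133 turn units 0.0 F [ 0.5 -0.7 -0.5] w 0.0 p [0.4484 0.1164 0.2408]
56 [-0.13143351 -0.00625642  0.17228091] [-0.01394498 -0.00723852  0.00497772]
56 [-0.13145051 -0.00724957  0.17417561] [-0.01422927 -0.00767264  0.00220076]
```

View pics/s5.png

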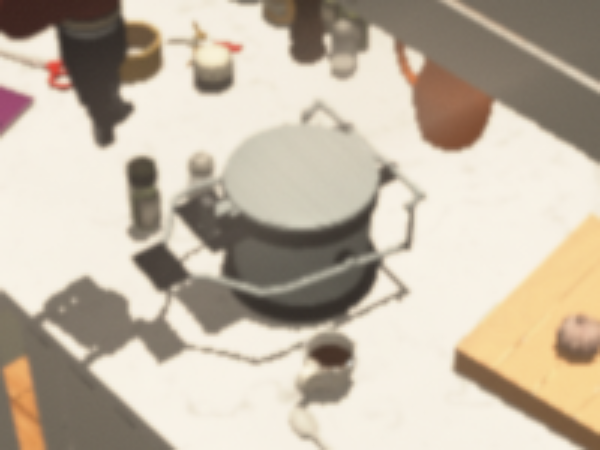

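The tab is back home, within 1 mm of its start. The lid is shut, the lever is up and the gripper is clear.

```bash
python3 -c "
from plant import job_done
print(job_done())"
```

```text
the job is handed in; nothing more can be done
None
```

I opened the lock, held the lid wide open for over three seconds, lowered it slowly until it was shut and pushed the lock home. I handed the job in at about 20 s; no verdict came back, and the last picture showed the lid shut and nothing else on the worktop moved.

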